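# Tare the sample-store scale with the sample tin on it

## Robot

A 6-joint arm with a two-finger parallel gripper is mounted at the origin on the work surface. World frame = base frame: x ahead of the robot, y to its left, z up, the work surface at z = 0. Lengths are in m, angles in rad, forces in N, time in s.
With the tool pointing down it reaches from about 0.35 to 0.975 m from the base axis. Payload 17.4 kg.
Tool frame: the origin (TCP) lies at the very end of the fingers, on their centre line; the grasp point (between the pads) lies pinch_z behind it (pinch_z is the distance from the TCP to the grasp point, in m); z points along the fingers, y is the line along which they close (so a half turn about z gives the same grasp; the last joint's range is limited). The gripper opens to 85 mm and grips with 20 to 120 N. Pads are 22 mm wide; open, the fingers measure 114 mm over their backs; the gripper's body (76 mm by 85 mm) begins 54 mm behind the grasp point. The pads swing forward as they close: fully open they stand 13 mm farther back than shut.
Start: joints at [-1.299, 0.116, 1.442, -0, 1.584, -0.038], TCP at [0.206, -0.643, 0.231] pointing down, gripper open.
Joint ranges: [-2.83, 2.83], [-0.83, 2.19], [0.07, 2.5], [-1.14, 4.28], [0.01, 3], [-2.97, 2.97]. Speed limits (rad/s): [1.89, 1.89, 2.22, 3.14, 3.14, 3.14].

## Interface

Orientations are given as a unit quaternion [w, x, y, z].
In Python, from plant import * gives the robot as it stands. The module is installed in compiled form; this text tells all that it offers.
- The arm moves only by the tool apply_moves, never from a script. Its argument "rows" is a list of rows, each an object of numbers: "dx", "dy", "dz": the shift along the tool's x, y, z in mm; "turn": the turn about the tool's z in rad. A call has 1 to 5 rows; each row is the pose to reach, as a shift and turn from the pose commanded when the call began, along the tool's axes at that moment; what a row does not reach only later rows make up. A row lasts 1/8 s, in which the tool goes at most 62.5 mm and 10.7 degrees, less where a joint would pass 70% of its speed; a pose out of reach is approached as far as the arm can. A call with a gripper value outside its range is refused whole. "claw" is the finger opening in mm, from 0 to 85.4, set as the call begins (left out, the last holds). The fingers move at their own pace and stop on an object; "squeeze" is the grip in N (left out, the last holds). Time passes only in rows, so rows that repeat a pose let the fingers close. It gives the time, the measured TCP pose, the force, the opening and the grip force at its end, in the units of the state.
- state(): the state, without advancing time (a new reading comes with each control period).
- camera(name): name is "side" or "top" or "wrist"; returns a dict with "image" (384x512x3 uint8, red, green, blue), "range_z" (384x512 float32, m along the optical axis (not along the pixel's ray), 0 where there is no reading), "fx", "fy", "cx", "cy" (pixels), "pose" (4x4, takes a point from camera to world coordinates); the wrist camera has in their place "T_tool_cam" (4x4, takes a point from camera to tool coordinates, whose origin is the TCP and whose axes are the flange's). Camera axes: x right, y up, looking along -z (the intrinsics and any distortion apply to the point x, -y, -z); pixel columns grow to the right and rows downward; lengths in m; the calibration is good to about 2 mm. A picture is of the moment at which its call begins: read the wrist's pose just before it.
- finish_job(): hands the job in; it is judged then, once.
The state is a dict: "time_s": time; "q": joint angles; "qd": joint speeds; "joint_torque": joint torques, N m; "eef_pos": TCP position; "ee_rot": TCP orientation; "ft_force": force on the tool from outside, world axes, zero at the start; "moment": the same for the moment, N m; "width": finger opening in m; "grip_force": force on a finger pad.
Only numpy, scipy, OpenCV 4.12 (cv2) and the standard library are available. Lean on these libraries where they do the work, as an engineer would, in place of code of your own. Each camera call takes 0.05 s, during which the arm holds its last target. There are 200 camera calls.

## Task

Gently stand the empty steel sample tin upright in the middle of the bench scale's round pan and let go of it, so that the needle swings to its new place. Then tare the scale: turn the dial by its black bar grip, in as many turns as it takes, until the wedge-shaped zero mark on the dial points exactly at the needle. Leave the tin on the pan and do not move the cobble, the sieve or the brush.

Things in the scene. Friction and masses are not known exactly. Their poses are not given: they have to be found in the camera images.
- scale: The bench scale, fixed to the bench: a grey base 180 mm deep (its x), 335 mm wide (its y), 51 mm high. Origin under its middle; x points to its back, y to its left seen from the robot, z up. The pan stands 95 mm to the left of the middle; the dial 82 mm to the right, on a console that slopes 20 degrees down towards the front, its face centre 90 mm above the bench.
- tin_mid (a point): Centre of the sample tin, half-way up. Open-topped round steel tin, outer diameter 54 mm at the foot and 56 mm at the rim, 60 mm high, wall 3 mm, standing on the bench left or right of the scale (this point 30 mm above the bench). Its z is the tin's axis. Weighs 0.15 to 0.30 kg, not known beforehand.
- tin: The same sample tin; origin at the centre of its underside, z up.
- pan_top (a point): Centre of the upper face of the scale's pan, a flat round steel plate of 130 mm diameter without a rim, on a sprung stem; 98 mm above the bench when empty. It moves straight down under load, 1 mm for each 0.3 N, to a stop at 14 mm; the tin sinks it 5 to 10 mm. Its x points to the scale's back, y to the scale's left, z up.
- pan: The same pan; same origin and axes.
- dial_grip (a point): Place to pinch the black bar grip in the middle of the dial: on the dial's axis, 10 mm below the grip's top, 24 mm above the dial's face. The bar is 52 mm long, 14 mm thick, 34 mm high; pinch it across its thickness. This point turns with the dial: z is the dial's axis, up out of the sloping face (20 degrees off vertical); x along the bar towards the zero mark; y across the bar.
- zero_mark (a point): Point of the black wedge-shaped zero mark, on the rim of the dial 58 mm from its axis, in line with the bar grip; it turns with the dial. The dial is an aluminium disc of 116 mm diameter with thin tick marks every 10 degrees and one wedge.
- needle_tip (a point): Point on the black needle at the dial's rim, 58 mm from the dial's axis and level with the zero mark: where the zero mark must be brought. The needle, a blade 3.5 mm wide, comes out from under the dial and stands 14 mm beyond its rim over the white face. The pan's sinking turns it about the dial's axis; it does not follow the dial.
- dial (a joint): Angle of the dial about its axis, rad; 0 when the zero mark points up the slope to the scale's back, growing counter-clockwise seen from above. It turns either way past a full circle (-7 to 7), without a spring: friction of 0.08 N m holds it where it is left. It starts between -2.6 and -1.2.
- needle (a joint): Angle of the needle, rad, about the same axis, with the same zero and direction; 0 with the pan empty, 0.9 to 1.8 with the tin on the pan, steady about a second after the tin is let go.
- cobble: Bystander: dark grey water-worn cobble, 78 mm across and 41 mm high, on the other side of the scale from the tin; origin at the centre of its underside.
- sieve: Bystander: small round steel sieve, 104 mm across and 45 mm high, behind the scale on the left; origin at the centre of its underside.
- brush: Bystander: wooden-handled brush 190 mm long lying behind the scale on the right; origin at its underside.

How it is judged:
By the outcome, as a careful person would: the job done as asked, in the order asked, and still so for the second after the job is handed in, with the robot touching nothing.
It also fails if it takes over 72 s, if anything falls off the work surface, if the arm or the gripper's body presses on something with over 40 N, if the wrist force passes 120 N, or if a joint passes its speed limit or range.

## Working session

There is one attempt and no reset: what is moved stays moved. The work goes in short steps, Python scripts to look and compute and a tool call to move; the robot and the scene stay as the last step left them, time stands still between calls to the robot, and variables do not carry over. Pictures are saved under pics/ and viewed, at most 10 in all, crops included, and the job is handed in when it is done.

Besides the shell and the picture viewer there is one more tool, called by a JSON object that holds its "op" and its "data". apply_moves: Moves the arm, as the interface text tells. Its arguments: {"type":"object","properties":{"rows":{"type":"array"},"claw":{"type":"number"},"squeeze":{"type":"number"}},"required":["rows"]}

```bash
mkdir -p pics
cat > h.py <<'E'
from plant import *
import numpy as np, cv2
from scipy.spatial.transform import Rotation as R
def Rq(q): return R.from_quat([q[1],q[2],q[3],q[0]]).as_matrix()
def cam(n):
    s=state(); c=camera(n)
    if n=="wrist":
        T=np.eye(4);T[:3,:3]=Rq(s["ee_rot"]);T[:3,3]=s["eef_pos"];c["pose"]=T@c["T_tool_cam"]
    return c
def save(c,f): cv2.imwrite("pics/"+f,c["image"][...,::-1])
def cloud(c):
    v,u=np.mgrid[:384,:512]; z=c["range_z"]
    P=np.stack([(u-c["cx"])/c["fx"]*z,-(v-c["cy"])/c["fy"]*z,-z],-1)
    return P@c["pose"][:3,:3].T+c["pose"][:3,3]
def ray(c,uv,z0):
    d=c["pose"][:3,:3]@np.array([(uv[0]-c["cx"])/c["fx"],-(uv[1]-c["cy"])/c["fy"],-1]);o=c["pose"][:3,3]
    return o+d*(z0-o[2])/d[2]
E
python3 - <<'E'
from h import *
np.set_printoptions(precision=4,suppress=True)
a=[]
for n in("top","side"):
    c=cam(n);a.append(c["image"]);print(n,[k for k in c],c["fx"],c["pose"]);np.savez(n,**{k:v for k,v in c.items() if v is not None})
cv2.imwrite("pics/top.png",a[0][...,::-1]);cv2.imwrite("pics/side.png",a[1][...,::-1])
print(state())
try: print(pinch_z)
except Exception as e: print(e)
E
```

```text
top ['image', 'range_z', 'fx', 'fy', 'cx', 'cy', 'pose'] 405.3892073448915 [[ 0.0113  0.999  -0.0435  0.4941]
 [-0.9995  0.0126  0.0289  0.0129]
 [ 0.0294  0.0432  0.9986  1.0249]
 [ 0.      0.      0.      1.    ]]
side ['image', 'range_z', 'fx', 'fy', 'cx', 'cy', 'pose'] 472.79233097123716 [[-0.9766  0.1586 -0.1452  0.3724]
 [-0.2149 -0.736   0.642   0.6941]
 [-0.0051  0.6582  0.7528  0.9483]
 [ 0.      0.      0.      1.    ]]
{'time_s': 0.1, 'q': array([-1.2988,  0.1165,  1.4422,  0.    ,  1.584 , -0.0378]), 'qd': array([-0.0013, -0.001 , -0.0024, -0.0018, -0.0005, -0.001 ]), 'joint_torque': array([  0.0018, -73.3669, -63.3788,  -0.0001,   0.0053,  -0.    ]), 'eef_pos': array([ 0.2057, -0.6427,  0.2306]), 'ee_rot': array([-0.0005,  0.988 ,  0.1543, -0.0001]), 'ft_force': array([ 0.5939, -0.659 , -0.9703]), 'moment': array([-0.0082,  0.0058, -0.0349]), 'grip_force': 0.0, 'width': 0.08550583141120419}
0.0187
```

View pics/top.png

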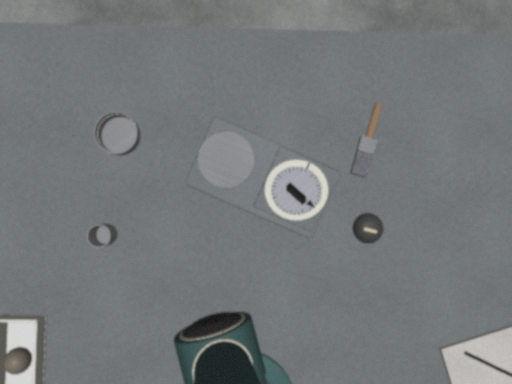

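View pics/side.png

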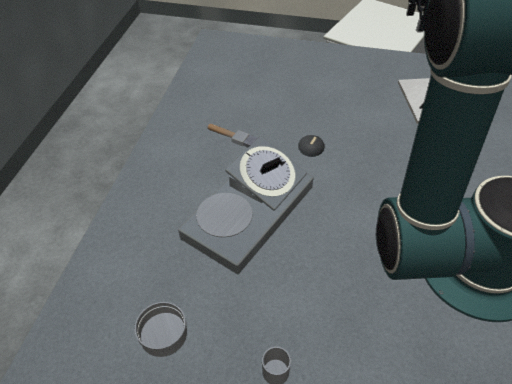

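The top view shows the tin at about (103,235), the pan (226,159), the dial (297,190) with its wedge at (312,206), the sieve (118,134), and the cobble (368,228). In the side view the tin is at about (277,362) and the pan at (224,214).

```bash
cat > m.py <<'E'
from h import *
np.set_printoptions(precision=4,suppress=True)
for n,bx in(("top",dict(tin=(103,235),pan=(226,159),dial=(297,190))),("side",dict(tin=(277,362),pan=(224,214),dial=(267,171)))):
    c=dict(np.load(n+".npz")); P=cloud(c); v,u=np.mgrid[:384,:512]; val=c["range_z"]>0
    for k,(a,b) in bx.items():
        near=val&(np.hypot(u-a,v-b)<(45 if k!="tin" else 28))
        if k=="tin": m=near&(P[...,2]>.05)&(P[...,2]<.07)
        if k=="pan": m=near&(abs(P[...,2]-.098)<.008)
        if k=="dial":
            g=c["image"].min(-1)>190; m=near&g
        m=m.astype(np.uint8); Q=P[m>0]
        if len(Q)<5: print(n,k,len(Q));continue
        (cx,cy),r=cv2.minEnclosingCircle(Q[:,:2].astype(np.float32))
        print(n,k,len(Q),"mec",cx,cy,r,"mean",Q.mean(0))
        if k=="dial":
            A=np.c_[Q[:,:2],np.ones(len(Q))]; w=np.linalg.lstsq(A,Q[:,2],rcond=None)[0]; print(" plane",w, "tilt",np.degrees(np.arctan(np.hypot(*w[:2]))),"yaw",np.degrees(np.arctan2(w[1],w[0])))
    for k in("tin",) :
        a,b=bx[k]; print(n,"depth-z patch",P[b-16:b+17:4,a-16:a+17:4,2])
E
python3 m.py
```

```text
top tin 153 mec 0.4171518385410309 0.338528573513031 0.02817942388355732 mean [0.4174 0.3387 0.0579]
top pan 2487 mec 0.592291533946991 0.02289772778749466 0.08440814167261124 mean [0.5971 0.0419 0.0982]
top dial 771 mec 0.5298442244529724 -0.12141377478837967 0.07049781084060669 mean [ 0.5328 -0.1206  0.0929]
 plane [ 0.3359 -0.1422 -0.1032] tilt 20.039231593344272 yaw -22.95069331197115
top depth-z patch [[-0.0017 -0.0001  0.      0.0009 -0.0014  0.0012 -0.001   0.0032  0.0028]
 [ 0.0005  0.0025  0.0018 -0.0014  0.0004 -0.0003  0.0022 -0.0037  0.003 ]
 [-0.0003  0.0622  0.0346  0.0086  0.0011  0.0507  0.0254 -0.0007  0.0003]
 [-0.0023  0.044   0.0173  0.006   0.0051  0.0031  0.0429  0.013   0.0021]
 [ 0.0577  0.0387  0.0102  0.0047  0.0035  0.0034  0.0546  0.0189  0.0012]
 [ 0.0628  0.0414  0.0137  0.0043  0.0045  0.0028  0.0446  0.0081  0.0009]
 [ 0.0038  0.054   0.0329  0.0161  0.0062  0.0608  0.0159  0.001   0.0005]
 [-0.0011  0.0016  0.0555  0.0593 -0.0004 -0.0007 -0.0006  0.0023  0.0018]
 [ 0.0009  0.0003  0.0027  0.0005  0.0033 -0.0008  0.0039  0.0016 -0.003 ]]
side tin 224 m
[... 379 characters left out ...]
90666
side depth-z patch [[-0.0021 -0.0006  0.0023 -0.0009 -0.0015  0.      0.0026  0.0001 -0.0016]
 [ 0.0025  0.      0.0563  0.0491  0.0464  0.0535  0.059  -0.0005 -0.0021]
 [-0.0012  0.0555  0.038   0.0285  0.0271  0.0356  0.0485  0.0039 -0.0036]
 [-0.0015  0.0364  0.0183  0.0095  0.0092  0.0172  0.0302  0.0566 -0.0011]
 [-0.001   0.0156  0.004   0.0036  0.0038  0.0055  0.0139  0.0606  0.0017]
 [-0.0026  0.0019  0.0011  0.0024  0.0018  0.0078  0.0002  0.0596 -0.0018]
 [-0.      0.0582  0.0044  0.0053  0.0054  0.0018  0.063   0.034  -0.0005]
 [-0.0027  0.0345  0.0525  0.0588  0.0591  0.0571  0.0437  0.0007  0.002 ]
 [-0.0004  0.0118  0.0288  0.0388  0.0401  0.0342  0.0216 -0.0002  0.0016]]
```

```bash
cat > go.py <<'E'
import sys; from h import *
s=state(); M=Rq(s["ee_rot"])
p=np.array(s["eef_pos"])
print("q",s["q"].round(3),"pos",p.round(4),"x-yaw",np.arctan2(M[1,0],M[0,0]).round(4))
for a in sys.argv[1:]:
    t=np.array([float(x) for x in a.split(",")]); print(a,(M.T@(t-p)*1000).round(1))
E
python3 go.py 0.4,-0.38,0.23 0.52,-0.1,0.25 0.46,0.2,0.23 0.418,0.34,0.14
```

```text
q [-1.299  0.116  1.442  0.     1.584 -0.038] pos [ 0.2057 -0.6427  0.2306] x-yaw 0.3098
0.4,-0.38,0.23 [ 265.1 -191.     0.8]
0.52,-0.1,0.25 [ 464.8 -421.1  -18.9]
0.46,0.2,0.23 [ 499.1 -725.1    1.4]
0.418,0.34,0.14 [ 501.8 -871.1   91.6]
```

{"op": "apply_moves", "data": {"rows": [{"dx":53,"dy":-38},{"dx":106,"dy":-76},{"dx":159,"dy":-114},{"dx":212,"dy":-152},{"dx":265,"dy":-191}], "claw": 85}}

```text
validation failed for argument at $.ro...
```

{"op": "apply_moves", "data": {"rows": [{"dx":40,"dy":-46,"dz":-4},{"dx":80,"dy":-92,"dz":-8},{"dx":120,"dy":-138,"dz":-12},{"dx":160,"dy":-184,"dz":-16},{"dx":200,"dy":-230,"dz":-20}]}}

```text
validation failed for argument at $.ro...
```

{"op": "apply_moves", "data": {"rows": [{"dx":7,"dy":-60},{"dx":14,"dy":-120},{"dx":20,"dy":-180},{"dx":27,"dy":-240},{"dx":34,"dy":-300}]}}

```text
validation failed for argument at $.ro...
```

```bash
python3 go.py 0.418,0.34,0.18
```

```text
q [-1.299  0.116  1.442  0.     1.584 -0.038] pos [ 0.2057 -0.6427  0.2306] x-yaw 0.3098
0.418,0.34,0.18 [ 501.8 -871.1   51.6]
```

{"op": "apply_moves", "data": {"rows": [{"dx":53,"dy":-38,"dz":0,"turn":0},{"dx":106,"dy":-76,"dz":0,"turn":0},{"dx":159,"dy":-114,"dz":0,"turn":0},{"dx":212,"dy":-152,"dz":0,"turn":0},{"dx":265,"dy":-191,"dz":0,"turn":0}], "claw": 85}}

```text
time_s: 0.72
eef_pos: [0.3924, -0.3898, 0.2311]
ee_rot: [-0.0, 0.988, 0.154, -0.0]
ft_force: [0.2, -1.0, 0.0]
width: 0.0852
grip_force: 0.0
```

{"op": "apply_moves", "data": {"rows": [{"dx":40,"dy":-46,"dz":-4,"turn":0},{"dx":80,"dy":-92,"dz":-8,"turn":0},{"dx":120,"dy":-138,"dz":-12,"turn":0},{"dx":160,"dy":-184,"dz":-16,"turn":0},{"dx":200,"dy":-230,"dz":-20,"turn":0}]}}

```text
time_s: 1.35
eef_pos: [0.5123, -0.1096, 0.2514]
ee_rot: [0.0, 0.988, 0.154, 0.0]
ft_force: [0.7, 0.1, 0.8]
width: 0.0848
grip_force: 0.0
```

{"op": "apply_moves", "data": {"rows": [{"dx":7,"dy":-60,"dz":0,"turn":0},{"dx":14,"dy":-120,"dz":0,"turn":0},{"dx":20,"dy":-180,"dz":0,"turn":0},{"dx":27,"dy":-240,"dz":0,"turn":0},{"dx":34,"dy":-300,"dz":0,"turn":0}]}}

```text
time_s: 1.98
eef_pos: [0.452, 0.1863, 0.2513]
ee_rot: [-0.0, 0.988, 0.154, 0.0]
ft_force: [1.3, 0.2, 0.7]
width: 0.0847
grip_force: 0.0
```

```bash
python3 go.py 0.418,0.34,0.18
```

```text
q [ 0.339 -0.301  1.799 -0.     1.644  1.6  ] pos [0.452  0.1863 0.2513] x-yaw 0.3098
0.418,0.34,0.18 [  14.4 -156.8   71.3]
```

{"op": "apply_moves", "data": {"rows": [{"dx":4,"dy":-45,"dz":20,"turn":0},{"dx":8,"dy":-95,"dz":45,"turn":0},{"dx":14,"dy":-144,"dz":71,"turn":0},{"dx":14,"dy":-144,"dz":71,"turn":0},{"dx":14,"dy":-144,"dz":71,"turn":0}]}}

```text
time_s: 2.6
eef_pos: [0.4223, 0.3257, 0.1804]
ee_rot: [0.0, 0.988, 0.155, -0.0]
ft_force: [0.2, -0.5, 0.1]
width: 0.0848
grip_force: 0.0
```

```bash
python3 - <<'E'
from h import *
c=cam("wrist");save(c,"w1.png");P=cloud(c);np.savez("w1",**c)
m=(abs(P[...,2]-.0595)<.004)&(c["range_z"]>0)&(np.hypot(P[...,0]-.418,P[...,1]-.34)<.05)
Q=P[m];print(len(Q));print(cv2.minEnclosingCircle(Q[:,:2].astype(np.float32)))
A=np.c_[2*Q[:,:2],np.ones(len(Q))];s=np.linalg.lstsq(A,(Q[:,:2]**2).sum(1),rcond=None)[0];print("fit",s[:2],Q[:,2].mean())
E
python3 go.py 0.418,0.34,0.018
```

```text
737
((0.41795802116394043, 0.338978111743927), 0.028084825724363327)
fit [0.41850045 0.3390783 ] 0.05947636362431381
q [ 0.608 -0.178  1.811 -0.     1.509  1.87 ] pos [0.4226 0.3254 0.1809] x-yaw 0.3094
0.418,0.34,0.018 [-1.000e-01 -1.530e+01  1.629e+02]
```

View pics/w1.png

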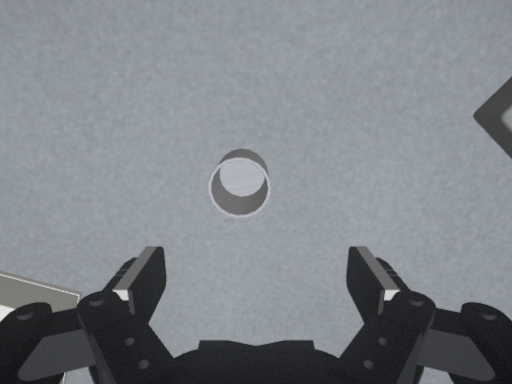

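The wrist view shows the upright tin, with its rim centred at (240,187), and nothing near the fingers. The rim fit gives (0.418, 0.339).

{"op": "apply_moves", "data": {"rows": [{"dx":0,"dy":-14.5,"dz":30,"turn":0},{"dx":0,"dy":-14.5,"dz":75,"turn":0},{"dx":0,"dy":-14.5,"dz":120,"turn":0},{"dx":0,"dy":-14.5,"dz":150,"turn":0},{"dx":0,"dy":-14.5,"dz":163,"turn":0}]}}

```text
time_s: 3.28
eef_pos: [0.4181, 0.3386, 0.0165]
ee_rot: [0.0, 0.988, 0.154, -0.0]
ft_force: [-0.3, -0.3, 0.0]
width: 0.0853
grip_force: 0.0
```

{"op": "apply_moves", "data": {"rows": [{"dx":0,"dy":0,"dz":0,"turn":0},{"dx":0,"dy":0,"dz":0,"turn":0},{"dx":0,"dy":0,"dz":0,"turn":0},{"dx":0,"dy":0,"dz":0,"turn":0},{"dx":0,"dy":0,"dz":0,"turn":0}], "claw": 45, "squeeze": 30}}

```text
time_s: 3.9
eef_pos: [0.4188, 0.3402, 0.0191]
ee_rot: [-0.0, 0.988, 0.154, 0.001]
ft_force: [0.7, -0.7, 7.2]
width: 0.0552
grip_force: 32.6
```

{"op": "apply_moves", "data": {"rows": [{"dx":0,"dy":0,"dz":0,"turn":0},{"dx":0,"dy":0,"dz":0,"turn":0}]}}

```text
time_s: 4.15
eef_pos: [0.4188, 0.3402, 0.0191]
ee_rot: [-0.0, 0.988, 0.154, 0.001]
ft_force: [0.5, -2.3, 7.6]
width: 0.0555
grip_force: 32.6
```

{"op": "apply_moves", "data": {"rows": [{"dx":0,"dy":0,"dz":-20,"turn":0},{"dx":0,"dy":0,"dz":-60,"turn":0},{"dx":0,"dy":0,"dz":-110,"turn":0},{"dx":0,"dy":0,"dz":-160,"turn":0},{"dx":0,"dy":0,"dz":-190,"turn":0}]}}

```text
time_s: 4.78
eef_pos: [0.418, 0.3399, 0.2118]
ee_rot: [-0.001, 0.988, 0.154, 0.002]
ft_force: [0.2, -0.0, -1.6]
width: 0.0553
grip_force: 32.7
```

```bash
python3 go.py 0.52,0.09,0.21 0.598,0.042,0.21; python3 -c "
from plant import *;s=state();print(s['ft_force'],s['width'])"
```

```text
q [ 0.635 -0.18   1.762  0.     1.556  1.896] pos [0.418  0.3399 0.2118] x-yaw 0.3099
0.52,0.09,0.21 [ 20.9 269.1   1.6]
0.598,0.042,0.21 [ 80.6 338.6   1.7]
[ 0.23961332 -0.01137308 -1.6432977 ] 0.05534647520744572
```

{"op": "apply_moves", "data": {"rows": [{"dx":2,"dy":40,"dz":0,"turn":0},{"dx":6,"dy":100,"dz":0,"turn":0},{"dx":12,"dy":160,"dz":0,"turn":0},{"dx":18,"dy":220,"dz":0,"turn":0},{"dx":21,"dy":255,"dz":0,"turn":0}]}}

```text
time_s: 5.4
eef_pos: [0.5161, 0.1008, 0.209]
ee_rot: [0.0, 0.988, 0.153, 0.001]
ft_force: [0.1, 0.7, -2.3]
width: 0.0554
grip_force: 32.9
```

{"op": "apply_moves", "data": {"rows": [{"dx":0,"dy":0,"dz":0,"turn":0},{"dx":0,"dy":0,"dz":0,"turn":0}]}}

```text
time_s: 5.65
eef_pos: [0.5154, 0.1035, 0.2082]
ee_rot: [-0.0, 0.988, 0.154, 0.0]
ft_force: [0.3, 1.1, -2.1]
width: 0.0554
grip_force: 33.0
```

```bash
cat > pan.py <<'E'
from h import *
c=cam("wrist");save(c,"w2.png");P=cloud(c);np.savez("w2",**c)
m=(abs(P[...,2]-.098)<.004)&(c["range_z"]>0)&(np.hypot(P[...,0]-.598,P[...,1]-.042)<.085)
m=cv2.morphologyEx(m.astype(np.uint8),cv2.MORPH_OPEN,np.ones((5,5)));Q=P[m>0];print(len(Q),Q.mean(0))
print(cv2.minEnclosingCircle(Q[:,:2].astype(np.float32)))
E
python3 pan.py;python3 go.py 0.598,0.042,0.21
```

```text
21315 [0.60202769 0.04338508 0.09796198]
((0.5985891819000244, 0.04198028892278671), 0.06509128957986832)
q [ 0.15  -0.206  1.791  0.     1.557  1.411] pos [0.5154 0.1039 0.2081] x-yaw 0.3104
0.598,0.042,0.21 [59.8 84.1 -1.9]
```

View pics/w2.png

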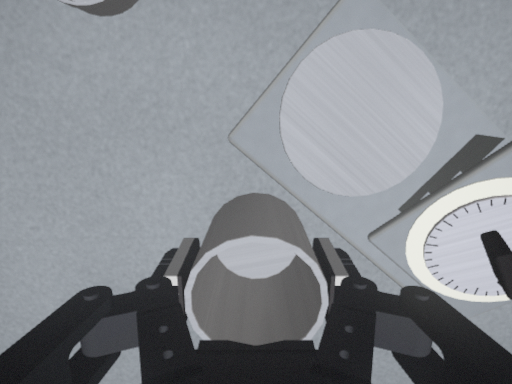

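The wrist view shows the tin firmly held, the clear pan at about (361,112) and the dial at right. The pan's circle fit is (0.5986, 0.0420) with r = 65 mm.

{"op": "apply_moves", "data": {"rows": [{"dx":20,"dy":28,"dz":5,"turn":0},{"dx":45,"dy":60,"dz":25,"turn":0},{"dx":60,"dy":84,"dz":50,"turn":0},{"dx":60,"dy":84,"dz":68,"turn":0},{"dx":60,"dy":84,"dz":72,"turn":0}]}}

```text
time_s: 6.32
eef_pos: [0.5975, 0.0425, 0.1342]
ee_rot: [-0.0, 0.988, 0.155, -0.001]
ft_force: [-1.0, 0.6, -2.2]
width: 0.0553
grip_force: 33.1
```

{"op": "apply_moves", "data": {"rows": [{"dx":0,"dy":0,"dz":0,"turn":0},{"dx":0,"dy":0,"dz":0,"turn":0}]}}

```text
time_s: 6.58
eef_pos: [0.5985, 0.0421, 0.1366]
ee_rot: [0.0, 0.988, 0.155, 0.001]
ft_force: [-0.3, -0.3, -2.0]
width: 0.0553
grip_force: 33.1
```

```bash
python3 go.py 0.5986,0.042,0.1105; python3 -c "
from plant import *;s=state();print(s['ft_force'],s['width'])"
```

```text
q [ 0.028 -0.006  1.723  0.     1.423  1.288] pos [0.5985 0.0421 0.1366] x-yaw 0.3105
0.5986,0.042,0.1105 [ 0.   0.1 26.1]
[-0.33176963 -0.28790191 -1.98423621] 0.05527201115566992
```

{"op": "apply_moves", "data": {"rows": [{"dx":0,"dy":0,"dz":8,"turn":0},{"dx":0,"dy":0,"dz":14,"turn":0},{"dx":0,"dy":0,"dz":18,"turn":0},{"dx":0,"dy":0,"dz":21,"turn":0},{"dx":0,"dy":0,"dz":23,"turn":0}]}}

```text
time_s: 7.2
eef_pos: [0.5984, 0.0415, 0.1122]
ee_rot: [-0.0, 0.988, 0.154, -0.0]
ft_force: [-1.8, 0.6, -0.3]
width: 0.0553
grip_force: 33.2
```

{"op": "apply_moves", "data": {"rows": [{"dx":0,"dy":0,"dz":1,"turn":0},{"dx":0,"dy":0,"dz":2,"turn":0},{"dx":0,"dy":0,"dz":3,"turn":0},{"dx":0,"dy":0,"dz":3,"turn":0},{"dx":0,"dy":0,"dz":3,"turn":0}]}}

```text
time_s: 7.82
eef_pos: [0.5985, 0.0415, 0.1094]
ee_rot: [0.0, 0.988, 0.154, 0.0]
ft_force: [-1.5, 0.2, 0.6]
width: 0.0553
grip_force: 33.3
```

{"op": "apply_moves", "data": {"rows": [{"dx":0,"dy":0,"dz":0,"turn":0},{"dx":0,"dy":0,"dz":0,"turn":0},{"dx":0,"dy":0,"dz":0,"turn":0}], "claw": 62}}

```text
time_s: 8.2
eef_pos: [0.5984, 0.0416, 0.1094]
ee_rot: [0.0, 0.988, 0.154, 0.0]
ft_force: [-0.3, -1.1, 1.1]
width: 0.0616
grip_force: 0.0
```

{"op": "apply_moves", "data": {"rows": [{"dx":0,"dy":0,"dz":0,"turn":0},{"dx":0,"dy":0,"dz":0,"turn":0},{"dx":0,"dy":0,"dz":0,"turn":0},{"dx":0,"dy":0,"dz":0,"turn":0}], "claw": 84}}

```text
time_s: 8.7
eef_pos: [0.5984, 0.0415, 0.1093]
ee_rot: [-0.0, 0.988, 0.154, 0.0]
ft_force: [-0.3, -0.2, 0.2]
width: 0.0841
grip_force: 0.0
```

{"op": "apply_moves", "data": {"rows": [{"dx":0,"dy":0,"dz":-10,"turn":0},{"dx":0,"dy":0,"dz":-40,"turn":0},{"dx":0,"dy":0,"dz":-80,"turn":0},{"dx":0,"dy":0,"dz":-120,"turn":0},{"dx":0,"dy":0,"dz":-150,"turn":0}]}}

```text
time_s: 9.32
eef_pos: [0.5985, 0.0415, 0.2622]
ee_rot: [0.0, 0.988, 0.154, 0.001]
ft_force: [-0.6, 0.7, 0.7]
width: 0.0842
grip_force: 0.0
```

```bash
python3 go.py 0.531,-0.119,0.26 0.47,-0.14,0.26
```

```text
q [ 0.027 -0.055  1.567  0.     1.628  1.288] pos [0.5985 0.0415 0.2622] x-yaw 0.3098
0.531,-0.119,0.26 [-113.2  132.3    2. ]
0.47,-0.14,0.26 [-177.7  133.7    1.9]
```

{"op": "apply_moves", "data": {"rows": [{"dx":-44,"dy":33,"dz":0,"turn":0},{"dx":-88,"dy":66,"dz":0,"turn":0},{"dx":-132,"dy":99,"dz":0,"turn":0},{"dx":-178,"dy":134,"dz":0,"turn":0},{"dx":-178,"dy":134,"dz":0,"turn":0}]}}

```text
time_s: 9.95
eef_pos: [0.4681, -0.1427, 0.2605]
ee_rot: [0.001, 0.988, 0.152, 0.001]
ft_force: [-0.2, 0.6, 0.3]
width: 0.0839
grip_force: 0.0
```

{"op": "apply_moves", "data": {"rows": [{"dx":0,"dy":0,"dz":0,"turn":0},{"dx":0,"dy":0,"dz":0,"turn":0}]}}

```text
time_s: 10.2
eef_pos: [0.4703, -0.1395, 0.2595]
ee_rot: [-0.0, 0.988, 0.155, 0.0]
ft_force: [-1.6, 0.6, 0.2]
width: 0.084
grip_force: 0.0
```

```bash
python3 - <<'E'
from h import *
c=cam("wrist");save(c,"w3.png");P=cloud(c);np.savez("w3",**c)
c2=cam("top");np.savez("top2",**c2)
E
python3 go.py
```

```text
q [-0.341 -0.298  1.783  0.     1.657  0.919] pos [ 0.4702 -0.1396  0.2592] x-yaw 0.3113
```

View pics/w3.png

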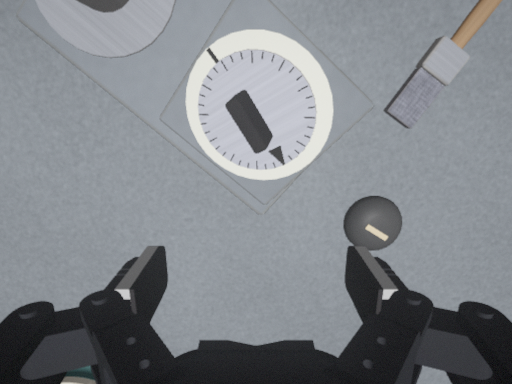

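The wrist view shows the needle at about (212,55), the zero wedge at about (280,157), the bar grip centred near (249,122), and the cobble and brush clear of the dial.

```bash
cat > dial.py <<'E'
from h import *
np.set_printoptions(precision=4,suppress=True)
def measure(c,show=True):
    P=cloud(c);g=c["image"].astype(int);z=c["range_z"]>0
    w=z&(g.min(-1)>185)&(g[...,0]-g[...,2]>8)&(P[...,2]>.05)&(P[...,2]<.14)&(np.hypot(P[...,0]-.531,P[...,1]+.119)<.1)
    Q=P[w]; o=np.array([.531,-.119,.09])
    for _ in range(3):
        m0=np.median(Q,0);A=np.c_[Q[:,:2],np.ones(len(Q))];p=np.linalg.lstsq(A,Q[:,2],rcond=None)[0]
        r=abs(A@p-Q[:,2]);Q=Q[r<max(.002,2*r.std())]
    n=np.array([-p[0],-p[1],1]);n/=np.linalg.norm(n)
    ex=np.array([0,0,1])-n*n[2];ex/=np.linalg.norm(ex);ey=np.cross(n,ex)
    o=Q.mean(0);L=np.c_[(Q-o)@ex,(Q-o)@ey].astype(np.float32)
    (a,b),rad=cv2.minEnclosingCircle(L);o=o+a*ex+b*ey
    # cast every pixel on dial plane
    v,u=np.mgrid[:384,:512];D=np.stack([(u-c["cx"])/c["fx"],-(v-c["cy"])/c["fy"],-np.ones(u.shape)],-1)@c["pose"][:3,:3].T
    C=c["pose"][:3,3];X=C+D*(((o-C)@n)/(D@n))[...,None]-o
    x=X@ex;y=X@ey;rr=np.hypot(x,y)
    dark=g.max(-1)<90
    need=dark&(rr>.0605)&(rr<.0715)&(abs(P[...,2]-(X+o)[...,2])<.012)
    # height above plane for dial disc
    H=(P-o)@n
    out=dict(o=o,n=n,yaw=np.arctan2(ex[1],ex[0]),rad=rad)
    lab=cv2.connectedComponentsWithStats(need.astype(np.uint8));k=1+np.argmax(lab[2][1:,4]);nm=lab[1]==k
    out["need"]=np.arctan2(y[nm].mean(),x[nm].mean());out["nn"]=nm.sum()
    # wedge: at its own plane (disc top) : use 3D points
    hd=np.median(H[(rr<.05)&~dark&(H<.012)&(H>-.005)]);out["hdisc"]=hd
    X2=C+D*(((o+hd*n-C)@n)/(D@n))[...,None]-o;x2=X2@ex;y2=X2@ey;r2=np.hypot(x2,y2)
    wd=dark&(r2>.040)&(r2<.060)&(H<hd+.006)
    wd=cv2.morphologyEx(wd.astype(np.uint8),cv2.MORPH_OPEN,np.ones((3,3)))
    lab=cv2.connectedComponentsWithStats(wd);k=1+np.argmax(lab[2][1:,4]);wm=lab[1]==k
    out["wedge"]=np.arctan2(y2[wm].mean(),x2[wm].mean());out["wn"]=wm.sum()
    bar=z&(H>.028)&(H<.042)&(rr<.05)&dark;B=P[bar]-o
    if len(B)>30:
        L=np.c_[B@ex,B@ey].astype(np.float32);rc=cv2.minAreaRect(L)
        (cx,cy),(w1,h1),_=rc;bx=cv2.boxPoints(rc);e=bx[1]-bx[0] if np.linalg.norm(bx[1]-bx[0])>np.linalg.norm(bx[2]-bx[1]) else bx[2]-bx[1]
        out["bar"]=(np.arctan2(e[1],e[0]),cx,cy,w1,h1,np.median(H[bar]))
        out["bartop"]=np.median(P[bar],0)
    out["ex"]=ex;out["ey"]=ey
    return out
if __name__=="__main__":
    import sys
    if len(sys.argv)>1: c=dict(np.load(sys.argv[1]))
    else:
        c=cam("wrist");np.savez("last",**c);save(c,"last.png")
    r=measure(c)
    for k,v in r.items(): print(k,v)
    print("need-wedge deg",np.degrees(r["need"]-r["wedge"]))
E
python3 dial.py w3.npz; python3 dial.py top2.npz
```

```text
return _methods._mean(a, axis=axis, dtype=dtype,
  ret = um.true_divide(
  ret = _var(a, axis=axis, dtype=dtype, out=out, ddof=ddof,
  arrmean = um.true_divide(arrmean, div, out=arrmean,
  ret = ret.dtype.type(ret / rcount)
dial.py:11: RuntimeWarning: invalid value encountered in divide
  ex=np.array([0,0,1])-n*n[2];ex/=np.linalg.norm(ex);ey=np.cross(n,ex)
dial.py:12: RuntimeWarning: Mean of empty slice.
  o=Q.mean(0);L=np.c_[(Q-o)@ex,(Q-o)@ey].astype(np.float32)
Traceback (most recent call last):
  File "dial.py", line 45, in <module>
    r=measure(c)
  File "dial.py", line 23, in measure
    lab=cv2.connectedComponentsWithStats(need.astype(np.uint8));k=1+np.argmax(lab[2][1:,4]);nm=lab[1]==k
                                                                    ~~~~~~~~~^^^^^^^^^^^^^^
ValueError: attempt to get argmax of an empty sequence
Traceback (most recent call last):
  File "dial.py", line 45, in <module>
    r=measure(c)
  File "dial.py", line 23, in measure
    lab=cv2.connectedComponentsWithStats(need.astype(np.uint8));k=1+np.argmax(lab[2][1:,4]);nm=lab[1]==k
                                                                    ~~~~~~~~~^^^^^^^^^^^^^^
ValueError: attempt to get argmax of an empty sequence
```

Run:
```python
from h import *
c=dict(np.load("w3.npz"));P=cloud(c);g=c["image"]
for v,u in((100,193),(40,250),(170,270),(100,325),(90,270),(55,212),(157,280),(120,249)): print(v,u,g[v,u],P[v,u].round(3),c["range_z"][v,u])
```

```text
100 193 [227 228 222] [ 0.523 -0.058  0.08 ] 0.30804926
40 250 [227 227 220] [ 0.588 -0.097  0.106] 0.26864907
170 270 [229 230 223] [ 0.479 -0.154  0.079] 0.3290192
100 325 [229 230 223] [ 0.561 -0.177  0.11 ] 0.2793795
90 270 [197 199 207] [ 0.554 -0.127  0.105] 0.2813375
55 212 [74 76 76] [ 0.567 -0.068  0.097] 0.2802867
157 280 [74 75 75] [ 0.497 -0.157  0.093] 0.31162435
120 249 [68 68 71] [ 0.524 -0.117  0.129] 0.2655306
```

```bash
sed -i 's/g.min(-1)>185)&(g\[...,0\]-g\[...,2\]>8)/g.min(-1)>200)\&(g[...,0]-g[...,2]>2)/; s/max(-1)<90/max(-1)<110/' dial.py; python3 dial.py w3.npz; echo; python3 dial.py top2.npz
```

```text
o [ 0.5296 -0.121   0.0912]
n [-0.3137  0.1327  0.9402]
yaw -0.4001481227629932
rad 0.07290509343147278
need 1.3470074767667353
nn 37
hdisc 0.005819247769881968
wedge -1.8836332784336747
wn 66
bar (np.float32(1.2417043), 0.0012437617406249046, 0.00015222467482089996, 0.050862304866313934, 0.012933086603879929, np.float64(0.03929168827681982))
bartop [ 0.5208 -0.1161  0.1285]
ex [ 0.8659 -0.3663  0.3407]
ey [0.3896 0.921  0.    ]
need-wedge deg 185.10208039594045
Traceback (most recent call last):
  File "dial.py", line 45, in <module>
    r=measure(c)
  File "dial.py", line 23, in measure
    lab=cv2.connectedComponentsWithStats(need.astype(np.uint8));k=1+np.argmax(lab[2][1:,4]);nm=lab[1]==k
                                                                    ~~~~~~~~~^^^^^^^^^^^^^^
ValueError: attempt to get argmax of an empty sequence
```

```bash
python3 go.py 0.522,-0.1175,0.16 0.522,-0.1175,0.107
```

```text
q [-0.341 -0.298  1.783  0.     1.657  0.919] pos [ 0.4702 -0.1396  0.2592] x-yaw 0.3113
0.522,-0.1175,0.16 [56.1 -5.1 99.2]
0.522,-0.1175,0.107 [ 56.1  -5.1 152.2]
```

{"op": "apply_moves", "data": {"rows": [{"dx":15,"dy":-2,"dz":20,"turn":-0.13},{"dx":35,"dy":-4,"dz":45,"turn":-0.28},{"dx":56,"dy":-5,"dz":70,"turn":-0.42},{"dx":56,"dy":-5,"dz":99,"turn":-0.548},{"dx":56,"dy":-5,"dz":99,"turn":-0.548}], "claw": 36}}

```text
time_s: 10.92
eef_pos: [0.521, -0.1176, 0.1582]
ee_rot: [-0.001, 0.909, 0.416, -0.002]
ft_force: [-0.2, 0.8, 0.0]
width: 0.0356
grip_force: 0.0
```

{"op": "apply_moves", "data": {"rows": [{"dx":0,"dy":0,"dz":0,"turn":0},{"dx":0,"dy":0,"dz":0,"turn":0}]}}

```text
time_s: 11.18
eef_pos: [0.522, -0.1186, 0.1618]
ee_rot: [0.001, 0.91, 0.415, 0.001]
ft_force: [-0.7, -0.2, -0.5]
width: 0.036
grip_force: 0.0
```

```bash
python3 go.py 0.522,-0.1175,0.107
python3 - <<'E'
from h import *
save(cam("wrist"),"w4.png")
E
```

```text
q [-0.271 -0.166  1.831 -0.     1.474  0.444] pos [ 0.522  -0.1186  0.1618] x-yaw 0.8561
0.522,-0.1175,0.107 [ 0.8 -0.8 54.8]
```

View pics/w4.png

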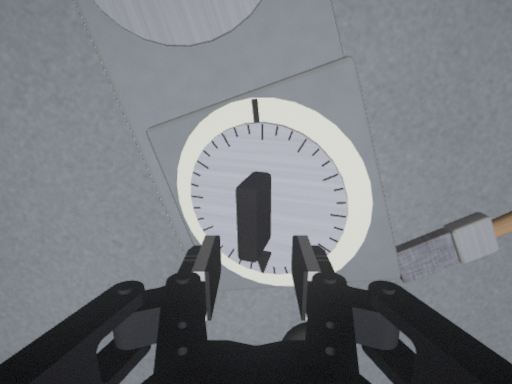

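The bar grip at about (254,218) is parallel to the pads and centred between the fingers. The needle is at (256,110) and the wedge at (264,260).

{"op": "apply_moves", "data": {"rows": [{"dx":1,"dy":-1,"dz":15,"turn":0},{"dx":1,"dy":-1,"dz":30,"turn":0},{"dx":1,"dy":-1,"dz":42,"turn":0},{"dx":1,"dy":-1,"dz":50,"turn":0},{"dx":1,"dy":-1,"dz":52,"turn":0}]}}

```text
time_s: 11.85
eef_pos: [0.5212, -0.1171, 0.1076]
ee_rot: [-0.0, 0.909, 0.416, -0.0]
ft_force: [0.2, 0.1, 0.7]
width: 0.0358
grip_force: 0.0
```

{"op": "apply_moves", "data": {"rows": [{"dx":0,"dy":0,"dz":0,"turn":0},{"dx":0,"dy":0,"dz":0,"turn":0},{"dx":0,"dy":0,"dz":0,"turn":0},{"dx":0,"dy":0,"dz":0,"turn":0}], "claw": 10, "squeeze": 20}}

```text
time_s: 12.35
eef_pos: [0.5207, -0.1164, 0.1084]
ee_rot: [-0.001, 0.909, 0.416, -0.001]
ft_force: [-8.6, 7.1, 2.5]
width: 0.0194
grip_force: 18.9
```

{"op": "apply_moves", "data": {"rows": [{"dx":0,"dy":0,"dz":0,"turn":-0.12},{"dx":0,"dy":0,"dz":0,"turn":-0.26},{"dx":0,"dy":0,"dz":0,"turn":-0.4},{"dx":0,"dy":0,"dz":0,"turn":-0.54},{"dx":0,"dy":0,"dz":0,"turn":-0.68}]}}

```text
time_s: 12.98
eef_pos: [0.5204, -0.1164, 0.1086]
ee_rot: [-0.001, 0.717, 0.697, -0.0]
ft_force: [-14.6, 7.3, 6.1]
width: 0.0193
grip_force: 19.4
```

```bash
python3 go.py 0.522,-0.1175,0.107; python3 -c "
from plant import *;s=state();print(s['ft_force'],s['moment'],s['width'])"
```

```text
q [-2.680e-01 -1.330e-01  1.890e+00  1.000e-03  1.387e+00 -2.400e-01] pos [ 0.5204 -0.1164  0.1086] x-yaw 1.5425
0.522,-0.1175,0.107 [-1.   1.6  1.6]
[-14.64594329   7.31558534   6.13441446] [ 0.93903386  2.04240327 -0.15006798] 0.0193289996296342
```

{"op": "apply_moves", "data": {"rows": [{"dx":1,"dy":-2,"dz":0,"turn":-0.12},{"dx":1,"dy":-2,"dz":0,"turn":-0.26},{"dx":1,"dy":-2,"dz":0,"turn":-0.4},{"dx":1,"dy":-2,"dz":0,"turn":-0.54},{"dx":1,"dy":-2,"dz":0,"turn":-0.68}]}}

```text
time_s: 13.6
eef_pos: [0.5195, -0.1161, 0.1093]
ee_rot: [0.0, 0.444, 0.896, 0.0]
ft_force: [-7.4, 1.0, 7.9]
width: 0.0159
grip_force: 19.1
```

{"op": "apply_moves", "data": {"rows": [{"dx":0,"dy":0,"dz":0,"turn":-0.12},{"dx":0,"dy":0,"dz":0,"turn":-0.26},{"dx":0,"dy":0,"dz":0,"turn":-0.4},{"dx":0,"dy":0,"dz":0,"turn":-0.54},{"dx":0,"dy":0,"dz":0,"turn":-0.68}]}}

```text
time_s: 14.22
eef_pos: [0.5195, -0.1165, 0.1091]
ee_rot: [0.0, 0.119, 0.993, -0.0]
ft_force: [-4.2, -2.3, 4.2]
width: 0.0137
grip_force: 35.3
```

```bash
python3 go.py 0.522,-0.1175,0.107; python3 -c "
from h import *;s=state();print(s['ft_force'],s['moment'],s['width']);save(cam('wrist'),'w5.png')"
```

```text
q [-2.680e-01 -1.380e-01  1.894e+00 -1.000e-03  1.385e+00 -1.599e+00] pos [ 0.5195 -0.1165  0.1091] x-yaw 2.902
0.522,-0.1175,0.107 [-2.7 -0.4  2.1]
[-4.24733616 -2.29081885  4.15460565] [-1.14024035  0.82326774 -0.40189941] 0.013668412162857538
```

View pics/w5.png

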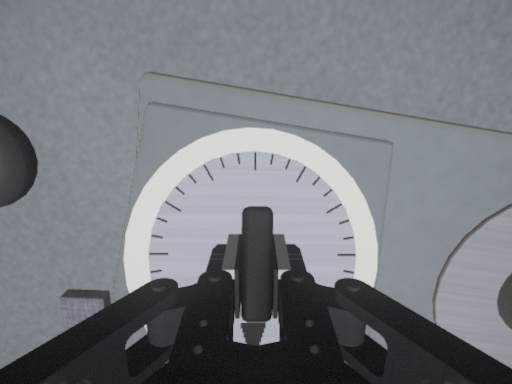

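The bar is still between the pads and has turned with the tool; the wedge now points up the slope. I'll continue turning.

{"op": "apply_moves", "data": {"rows": [{"dx":0,"dy":0,"dz":0,"turn":-0.12},{"dx":0,"dy":0,"dz":0,"turn":-0.26},{"dx":0,"dy":0,"dz":0,"turn":-0.4},{"dx":0,"dy":0,"dz":0,"turn":-0.54},{"dx":0,"dy":0,"dz":0,"turn":-0.66}]}}

```text
time_s: 14.9
eef_pos: [0.5191, -0.1169, 0.1102]
ee_rot: [-0.001, -0.207, 0.978, -0.001]
ft_force: [-15.5, -1.7, 18.8]
width: 0.0139
grip_force: 109.9
```

{"op": "apply_moves", "data": {"rows": [{"dx":0,"dy":0,"dz":0,"turn":-0.13},{"dx":0,"dy":0,"dz":0,"turn":-0.27},{"dx":0,"dy":0,"dz":0,"turn":-0.4},{"dx":0,"dy":0,"dz":0,"turn":-0.5},{"dx":0,"dy":0,"dz":0,"turn":-0.5}]}}

```text
time_s: 15.52
eef_pos: [0.522, -0.1142, 0.1118]
ee_rot: [0.004, -0.442, 0.897, -0.0]
ft_force: [0.9, 23.6, 21.4]
width: 0.0136
grip_force: 129.7
```

```bash
python3 go.py 0.522,-0.1175,0.107; python3 dial.py
python3 - <<'E'
from h import *
np.savez("top3",**cam("top"))
E
cp pics/last.png pics/w6.png
```

```text
q [-0.266 -0.14   1.891  0.005  1.384 -2.754] pos [ 0.522  -0.1142  0.1118] x-yaw -2.2253
0.522,-0.1175,0.107 [ 2.7 -2.   4.8]
o [ 0.5299 -0.1209  0.0909]
n [-0.314   0.1331  0.9401]
yaw -0.4008883490828753
rad 0.07308647036552429
need 1.3480790720558975
nn 69
hdisc 0.005805807820837467
wedge 1.2812235694766736
wn 172
bar (np.float32(-1.2370493), 0.001104528084397316, -0.0020348448306322098, 0.03941090404987335, 0.04414350539445877, np.float64(0.039182066904209154))
bartop [ 0.5188 -0.1226  0.1277]
ex [ 0.8655 -0.3668  0.341 ]
ey [0.3902 0.9207 0.    ]
need-wedge deg 3.8305381350155194
```

View pics/w6.png

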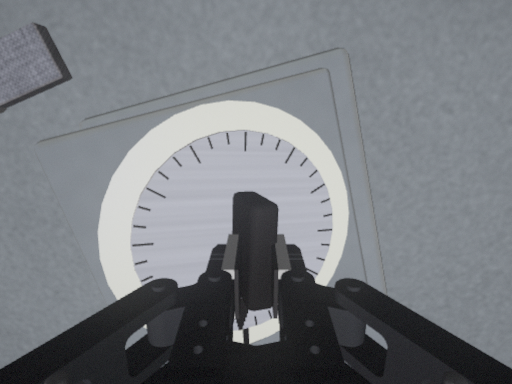

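The wrist view shows the bar at about (255,250), still pinched, with the wedge and needle close together near (245,335), partly hidden. I'll let go, back off and measure.

{"op": "apply_moves", "data": {"rows": [{"dx":0,"dy":0,"dz":0,"turn":0},{"dx":0,"dy":0,"dz":0,"turn":0},{"dx":0,"dy":0,"dz":0,"turn":0}], "claw": 36}}

```text
time_s: 16.0
eef_pos: [0.5194, -0.1162, 0.1082]
ee_rot: [-0.0, -0.442, 0.897, 0.0]
ft_force: [0.0, -1.0, 0.3]
width: 0.036
grip_force: 0.0
```

{"op": "apply_moves", "data": {"rows": [{"dx":0,"dy":0,"dz":-20,"turn":0},{"dx":0,"dy":0,"dz":-50,"turn":0},{"dx":-20,"dy":0,"dz":-80,"turn":0},{"dx":-50,"dy":0,"dz":-115,"turn":0},{"dx":-80,"dy":0,"dz":-150,"turn":0}]}}

```text
time_s: 16.62
eef_pos: [0.5685, -0.052, 0.2611]
ee_rot: [0.0, -0.442, 0.897, -0.0]
ft_force: [0.4, -0.8, 0.3]
width: 0.0361
grip_force: 0.0
```

{"op": "apply_moves", "data": {"rows": [{"dx":0,"dy":0,"dz":0,"turn":0},{"dx":0,"dy":0,"dz":0,"turn":0},{"dx":0,"dy":0,"dz":0,"turn":0}]}}

```text
time_s: 17.0
eef_pos: [0.5676, -0.053, 0.2577]
ee_rot: [-0.0, -0.442, 0.897, 0.0]
ft_force: [-0.4, 0.2, 0.1]
width: 0.0362
grip_force: 0.0
```

```bash
python3 go.py 0.522,-0.1175,0.161; python3 dial.py;cp pics/last.png pics/w7.png
```

```text
q [-0.138 -0.118  1.633 -0.     1.628 -2.624] pos [ 0.5676 -0.053   0.2577] x-yaw -2.2261
0.522,-0.1175,0.161 [78.9 -3.2 96.8]
o [ 0.5292 -0.121   0.0908]
n [-0.3143  0.133   0.94  ]
yaw -0.40026635737679117
rad 0.07302550226449966
need 1.3449901631040413
nn 22
hdisc 0.0058243311308461354
wedge 1.2735682701721065
wn 107
bar (np.float32(1.2785953), 0.0015308931469917297, -4.3900683522224426e-05, 0.05138625577092171, 0.013755129650235176, np.float64(0.03930583651291415))
bartop [ 0.5194 -0.1174  0.1281]
ex [ 0.8657 -0.3663  0.3413]
ey [0.3897 0.921  0.    ]
need-wedge deg 4.0921730298351084
```

View pics/w7.png

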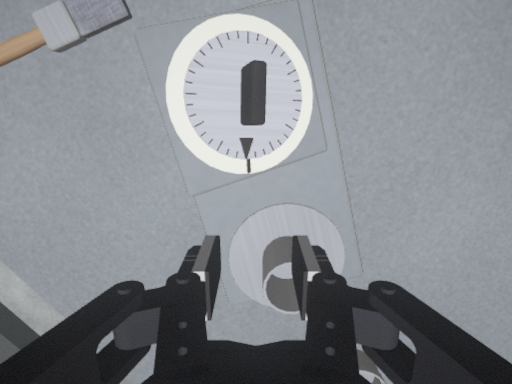

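```bash
cat > fine.py <<'E'
import sys; from dial import *
def fine(c):
    m=measure(c);o,n,ex,ey=m["o"],m["n"],m["ex"],m["ey"];g=cv2.cvtColor(c["image"],cv2.COLOR_RGB2GRAY).astype(np.float32)
    P=cloud(c);T=np.linalg.inv(c["pose"])
    def samp(r,t,h):
        X=o+h*n+(r*np.cos(t))[...,None]*ex+(r*np.sin(t))[...,None]*ey
        q=X@T[:3,:3].T+T[:3,3];u=c["cx"]+c["fx"]*q[...,0]/-q[...,2];v=c["cy"]-c["fy"]*q[...,1]/-q[...,2]
        return cv2.remap(g,u.astype(np.float32),v.astype(np.float32),cv2.INTER_LINEAR),u,v
    t=np.linspace(-np.pi,np.pi,721)[:-1];rs=np.arange(.050,.085,.0002)
    # centre from disc edge (h=hdisc) and ring outer edge (h=0)
    for name,h,lo,hi,sg in(("disc",m["hdisc"],.053,.064,1),("ring",0,.066,.080,-1)):
        r=np.arange(lo,hi,.0002);a,_,_=samp(*np.meshgrid(r,t),h);a=cv2.GaussianBlur(a,(5,1),0);d=np.diff(a,axis=1)*sg
        k=d.argmax(1);ok=d.max(1)>2;x=r[k]*np.cos(t);y=r[k]*np.sin(t);x,y=x[ok],y[ok]
        for _ in range(4):
            s=np.linalg.lstsq(np.c_[2*x,2*y,np.ones(len(x))],x*x+y*y,rcond=None)[0];R0=np.sqrt(s[2]+s[0]**2+s[1]**2);e=abs(np.hypot(x-s[0],y-s[1])-R0);kk=e<max(.0005,2*e.std());x,y=x[kk],y[kk]
        print(name,"centre mm",s[:2]*1e3,"R",R0*1e3,len(x))
    def prof(rr,h,t0):
        tt=t0+np.linspace(-.3,.3,601);a,_,_=samp(*np.meshgrid(rr,tt,indexing="ij"),h);L=[]
        for r,row in zip(rr,a):
            w=np.clip(np.median(row)*.75-row,0,None);j=w.argmax();w[(abs(tt-tt[j])*r)>.008]=0
            L.append((r*1e3,(w*tt).sum()/w.sum() if w.sum()>0 else np.nan))
        return np.array(L)
    H=(P-o)@n
    W=prof(np.arange(.044,.057,.002),m["hdisc"],m["wedge"]);N=prof(np.arange(.061,.072,.002),0.001,m["need"])
    print("wedge",W[:,1],"needle",N[:,1])
    print("diff deg",np.degrees(np.nanmean(N[:,1])-np.nanmean(W[:,1])),"tip diff deg",np.degrees(np.nanmean(N[:3,1])-np.nanmean(W[-3:,1])),"bar",m.get("bar",[0])[0],"needle H",np.median(H[(lambda q:q)(cv2.cvtColor(c["image"],cv2.COLOR_RGB2GRAY)<90)&(abs(np.hypot((P-o)@ex,(P-o)@ey)-.066)<.005)&(abs(H)<.01)]))
fine(dict(np.load(sys.argv[1])) if len(sys.argv)>1 else cam("wrist"))
E
python3 fine.py w3.npz; python3 fine.py last.npz
```

```text
disc centre mm [0.8001 0.0159] R 57.57259760126794 575
ring centre mm [ 0.1845 -0.0588] R 72.79826881696862 695
wedge [-1.8922 -1.8875 -1.8894 -1.889  -1.8867 -1.8904 -1.8892] needle [1.3408 1.3391 1.3397 1.3397 1.3411 1.3408]
diff deg 185.02970520405964 tip diff deg 184.98653490597417 bar 1.2417043 needle H 0.0013243525911483516
disc centre mm [1.2038 0.1803] R 57.54046836777769 589
ring centre mm [0.5738 0.1171] R 72.87783262336212 697
wedge [1.2684 1.2693 1.2714 1.2693 1.2701 1.2708 1.2703] needle [1.3376 1.337  1.3362 1.3379 1.3382 1.3381]
diff deg 3.8718175710899763 tip diff deg 3.8136425340885545 bar 1.2785953 needle H 0.0017479385238590292
```

```bash
python3 go.py 0.52,-0.1165,0.16 0.52,-0.1165,0.1085
```

```text
q [-0.138 -0.118  1.633 -0.     1.628 -2.624] pos [ 0.5677 -0.053   0.2577] x-yaw -2.2261
0.52,-0.1165,0.16 [79.3 -1.  97.8]
0.52,-0.1165,0.1085 [ 79.3  -1.  149.3]
```

{"op": "apply_moves", "data": {"rows": [{"dx":25,"dy":0,"dz":25,"turn":0},{"dx":55,"dy":-1,"dz":50,"turn":0},{"dx":79,"dy":-1,"dz":80,"turn":0},{"dx":79,"dy":-1,"dz":98,"turn":0},{"dx":79,"dy":-1,"dz":98,"turn":0}]}}

```text
time_s: 17.68
eef_pos: [0.5205, -0.1157, 0.1592]
ee_rot: [-0.001, -0.442, 0.897, 0.001]
ft_force: [0.7, 0.3, 1.5]
width: 0.0359
grip_force: 0.0
```

{"op": "apply_moves", "data": {"rows": [{"dx":0,"dy":0,"dz":15,"turn":0},{"dx":0,"dy":0,"dz":30,"turn":0},{"dx":0,"dy":0,"dz":42,"turn":0},{"dx":0,"dy":0,"dz":51,"turn":0},{"dx":0,"dy":0,"dz":51,"turn":0}]}}

```text
time_s: 18.3
eef_pos: [0.5206, -0.1158, 0.1086]
ee_rot: [-0.0, -0.442, 0.897, 0.0]
ft_force: [0.4, 0.6, 0.1]
width: 0.0359
grip_force: 0.0
```

{"op": "apply_moves", "data": {"rows": [{"dx":0,"dy":0,"dz":0,"turn":0},{"dx":0,"dy":0,"dz":0,"turn":0},{"dx":0,"dy":0,"dz":0,"turn":0},{"dx":0,"dy":0,"dz":0,"turn":0}], "claw": 15, "squeeze": 20}}

```text
time_s: 18.8
eef_pos: [0.5208, -0.1158, 0.1097]
ee_rot: [0.0, -0.442, 0.897, 0.0]
ft_force: [-4.1, 2.9, 2.5]
width: 0.0188
grip_force: 18.9
```

```bash
python3 go.py; python3 dial.py|egrep "need|wedge|wn"; python3 fine.py last.npz; cp last.npz g1.npz
```

```text
q [-0.267 -0.135  1.89   0.     1.386 -2.754] pos [ 0.5208 -0.1158  0.1097] x-yaw -2.2255
need 1.3453955483274849
wedge 1.2708584878964444
wn 287
need-wedge deg 4.270658980010188
disc centre mm [ 0.3235 -0.5589] R 57.469742942188844 487
ring centre mm [ 0.0705 -0.1856] R 72.77189068029698 491
wedge [1.0073 1.0133 1.0209 1.0262 1.0392 1.0395 1.0396] needle [1.0919 1.106  1.1251 1.123  1.1096 1.082 ]
diff deg 4.567846481460208 tip diff deg 3.9120725553535722 bar -1.1785914 needle H 0.0014927338651168106
```

{"op": "apply_moves", "data": {"rows": [{"dx":0,"dy":0,"dz":0,"turn":-0.02},{"dx":0,"dy":0,"dz":0,"turn":-0.04},{"dx":0,"dy":0,"dz":0,"turn":-0.06},{"dx":0,"dy":0,"dz":0,"turn":-0.06},{"dx":0,"dy":0,"dz":0,"turn":-0.06}]}}

```text
time_s: 19.48
eef_pos: [0.5208, -0.1157, 0.1097]
ee_rot: [0.0, -0.469, 0.883, 0.0]
ft_force: [-4.5, 3.8, 2.9]
width: 0.0191
grip_force: 20.1
```

```bash
python3 go.py; python3 dial.py|egrep "need|wedge|wn"; cp last.npz g2.npz
```

```text
q [-0.267 -0.135  1.89   0.     1.387 -2.814] pos [ 0.5208 -0.1157  0.1097] x-yaw -2.1654
need 1.3563123359215958
wedge 1.3391386497292719
wn 257
need-wedge deg 0.9839797375022596
```

{"op": "apply_moves", "data": {"rows": [{"dx":0,"dy":0,"dz":0,"turn":0},{"dx":0,"dy":0,"dz":0,"turn":0},{"dx":0,"dy":0,"dz":0,"turn":0}], "claw": 36}}

```text
time_s: 19.9
eef_pos: [0.521, -0.1159, 0.1094]
ee_rot: [0.0, -0.469, 0.883, -0.0]
ft_force: [0.4, 0.5, -0.0]
width: 0.0358
grip_force: 0.0
```

{"op": "apply_moves", "data": {"rows": [{"dx":0,"dy":0,"dz":-20,"turn":0},{"dx":0,"dy":0,"dz":-50,"turn":0},{"dx":-20,"dy":0,"dz":-80,"turn":0},{"dx":-50,"dy":0,"dz":-115,"turn":0},{"dx":-80,"dy":0,"dz":-150,"turn":0}]}}

```text
time_s: 20.52
eef_pos: [0.566, -0.0489, 0.2622]
ee_rot: [0.001, -0.469, 0.883, -0.0]
ft_force: [0.3, -0.5, -0.0]
width: 0.0361
grip_force: 0.0
```

{"op": "apply_moves", "data": {"rows": [{"dx":0,"dy":0,"dz":0,"turn":0},{"dx":0,"dy":0,"dz":0,"turn":0},{"dx":0,"dy":0,"dz":0,"turn":0}]}}

```text
time_s: 20.9
eef_pos: [0.5652, -0.05, 0.2588]
ee_rot: [-0.0, -0.469, 0.883, 0.0]
ft_force: [-0.4, 0.8, -0.7]
width: 0.0363
grip_force: 0.0
```

```bash
python3 dial.py|egrep "need|wedge|wn|bar"; python3 fine.py last.npz
python3 - <<'E'
import cv2
a=cv2.imread("pics/last.png")[0:300,130:360]; cv2.imwrite("pics/w8.png",cv2.resize(a,None,fx=2,fy=2,interpolation=cv2.INTER_CUBIC))
E
```

```text
need 1.3494390160693428
wedge 1.3566535271057836
wn 91
bar (np.float32(1.369657), 0.0012393621727824211, 6.671994924545288e-05, 0.051358260214328766, 0.014129147864878178, np.float64(0.039304530371794086))
bartop [ 0.5194 -0.1176  0.1281]
need-wedge deg -0.4133610336386096
disc centre mm [0.9695 0.2861] R 57.52892522845906 592
ring centre mm [0.3197 0.2267] R 72.87007123686237 691
wedge [1.3549 1.3495 1.3509 1.353  1.3526 1.3542 1.3532] needle [1.3415 1.3418 1.3423 1.3409 1.3406 1.3405]
diff deg -0.6516264167822922 tip diff deg -0.6602155217135673 bar 1.369657 needle H 0.00120926317121874
```

View pics/w8.png

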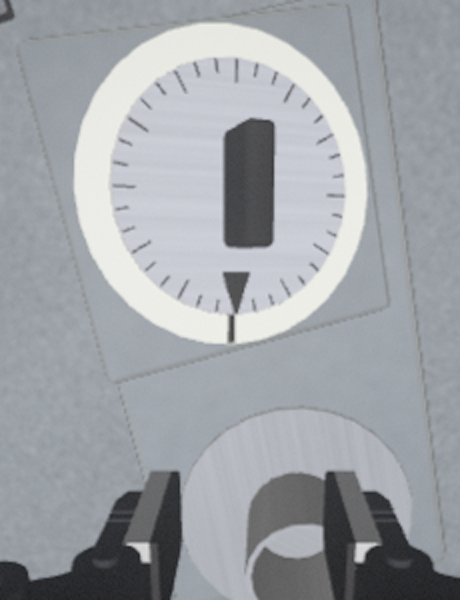

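The crop shows the wedge tip at about (236,313) and the needle at about (231,328), nearly in line; the tin stands upright on the pan. I'll measure again from a viewpoint closer to the dial's axis.

{"op": "apply_moves", "data": {"rows": [{"dx":3,"dy":20,"dz":0,"turn":0},{"dx":7,"dy":45,"dz":0,"turn":0},{"dx":13,"dy":75,"dz":0,"turn":0},{"dx":13,"dy":75,"dz":0,"turn":0},{"dx":13,"dy":75,"dz":0,"turn":0}]}}

```text
time_s: 21.58
eef_pos: [0.4964, -0.0187, 0.2592]
ee_rot: [0.0, -0.469, 0.883, -0.0]
ft_force: [0.2, 0.2, 0.5]
width: 0.0361
grip_force: 0.0
```

{"op": "apply_moves", "data": {"rows": [{"dx":0,"dy":0,"dz":0,"turn":0},{"dx":0,"dy":0,"dz":0,"turn":0}]}}

```text
time_s: 21.82
eef_pos: [0.4966, -0.0186, 0.259]
ee_rot: [-0.0, -0.469, 0.883, 0.0]
ft_force: [0.5, -0.8, 0.3]
width: 0.036
grip_force: 0.0
```

```bash
python3 dial.py|egrep "need|wedge|wn|bar"; python3 fine.py last.npz;python3 - <<'E'
from h import *
c=dict(np.load("last.npz"));P=cloud(c)
m=(abs(P[...,2]-.151)<.005)&(c["range_z"]>0)&(np.hypot(P[...,0]-.5986,P[...,1]-.042)<.05);Q=P[m]
print("tin",len(Q),len(Q) and (cv2.minEnclosingCircle(Q[:,:2].astype(np.float32)),Q[:,2].mean()))
E
python3 go.py 0.5205,-0.116,0.16
```

```text
need 1.3283803801473926
wedge 1.3349295307743412
wn 108
bar (np.float32(1.3519003), 0.0013591223396360874, -0.0001533757895231247, 0.050534408539533615, 0.013975827023386955, np.float64(0.03946419519588419))
bartop [ 0.5179 -0.1169  0.1282]
need-wedge deg -0.37523869031961227
disc centre mm [ 1.1682 -0.0283] R 57.36267439274591 614
ring centre mm [ 0.9514 -0.0587] R 72.87379317210299 702
wedge [1.3326 1.3314 1.3321 1.3328 1.3345 1.3368 1.3381] needle [1.329  1.3299 1.3298 1.3313 1.3306 1.3311]
diff deg -0.2167494815024243 tip diff deg -0.3978723299209685 bar 1.3519003 needle H 0.0015910781604027513
tin 264 (((0.5919727087020874, 0.047462012618780136), 0.02584785968065262), np.float64(0.14955069969884963))
q [-0.089 -0.283  1.772  0.     1.653 -2.635] pos [ 0.4965 -0.0185  0.259 ] x-yaw -2.1656
0.5205,-0.116,0.16 [ 67.3 -74.5  99. ]
```

```bash
python3 -c "
from plant import *;print(finish_job())"
```

```text
the job is handed in; nothing more can be done
None
```

The tin stands upright on the pan and was let go. The dial's zero mark points at the needle to within about 0.5–1.3° by the camera measurements, and I handed the job in at about 22 s without being told a verdict. While turning the dial, the grip force on the bar peaked at about 130 N, above its stated range of 20 to 120 N, but the highest wrist force in the move readings was about 32 N.

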